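# Touch the pad of the earth tester

## Robot

A 6-joint arm with a two-finger parallel gripper is mounted at the origin on a cart in front of the work surface, level with it; the furniture and walls round the work are solid. World frame = base frame: x ahead of the robot, y to its left, z up, the work surface at z = 0. Lengths are in m, angles in rad, forces in N, time in s.
With the tool pointing down it reaches from about 0.425 to 0.95 m from the base axis. Payload 3.5 kg.
Tool frame: the origin (TCP) lies midway between the tips of the shut fingers; the grasp point (between the pads) lies 19 mm behind it; z points along the fingers, y is the line along which they close (so a half turn about z gives the same grasp; the last joint's range is limited). The gripper opens to 85 mm and grips with 20 to 120 N. Pads are 22 mm wide; open, the fingers measure 114 mm over their backs; the gripper's body (76 mm by 85 mm) begins 54 mm behind the grasp point. The pads swing forward as they close: fully open they stand 13 mm farther back than shut.
Start: joints at [1.023, 0.286, 1.577, -0, 1.279, -0.15], TCP at [0.261, 0.622, 0.231] pointing down, gripper open.
Joint ranges: [-2.77, 2.77], [-0.9, 2.22], [0.21, 2.48], [-1.53, 4.67], [0.24, 2.81], [-2.84, 2.84]. Speed limits (rad/s): [2.79, 2.79, 3.14, 3.14, 3.14, 3.14].

## Interface

Orientations are given as a unit quaternion [x, y, z, w].
In Python, from plant import ctrl gives the robot as it stands. The module is installed in compiled form; this text tells all that it offers.
- The arm moves only by the shell command python3 -m inch 'ROWS' [FORCE]. ROWS is JSON, a list of rows, each a list of 5 numbers: the closure, from 0 (fully open) to 1 (shut), then the shift along the tool's x, y, z in m, then the turn about the tool's z in degrees. A call has 1 to 5 rows; each row is the pose to reach, as a shift and turn from the pose commanded when the call began, along the tool's axes at that moment; what a row does not reach only later rows make up. A row lasts 1/12 s, in which the tool goes at most 41.7 mm and 7.16 degrees, less where a joint would pass 70% of its speed; a pose out of reach is approached as far as the arm can. A call with a gripper value outside its range is refused whole. The fingers move at their own pace and stop on an object; FORCE is the grip in N (left out, the last holds). Time passes only in rows, so rows that repeat a pose let the fingers close. It gives the time, the measured TCP pose, the force, the opening and the grip force at its end, in the units of the state.
- ctrl.get_state(): the state, without advancing time (a new reading comes with each control period).
- ctrl.read_camera(name): name is "scene" or "top" or "wrist"; returns a dict with "pixels" (400x640x3 uint8, red, green, blue), "depth" (400x640 float32, m along the optical axis (not along the pixel's ray), 0 where there is no reading), "fx", "fy", "cx", "cy" (pixels), "xyz" and "rotation" of the camera in the world; the wrist camera has in their place "mount" (4x4, takes a point from camera to tool coordinates, whose origin is the TCP and whose axes are the flange's). Camera axes: x right, y down, z forward; pixel columns grow to the right and rows downward; lengths in m; the calibration is good to about 2 mm. A picture is of the moment at which its call begins: read the wrist's pose just before it.
- ctrl.sign_off(): hands the job in; it is judged then, once.
Trained networks look in a picture, given as the dict that the camera call returned (one of the last four; its "shot" number tells which), for a name from the list of things; names that differ only in an ending like _2 or _b are one class to them, and where a whole thing is asked for, a point or a joint stands for the part that bears it (a point fixed in the world has none). Each returns a list of dicts, best first, with "score" (0 to 1); they miss things now and then, are a little off and sometimes report something else, mostly with a low value. They report only what shows in the picture. A call takes as long as a camera call. They do not tell look-alikes from the thing itself.
- ctrl.spot_in(query, picture): "at" ([column, row] in pixels, amid what is visible of it).
- ctrl.tip_of(query, picture): "at" ([column, row] in pixels: a listed point, or the origin of a listed thing).
The state is a dict: "time": time; "qpos": joint angles; "dq": joint speeds; "joint_efforts": joint torques, N m; "eef_pos": TCP position; "tcp_rot": TCP orientation; "contact_force": force on the tool from outside, world axes, zero at the start; "wrist_torque": the same for the moment, N m; "opening": opening from 0.0 (shut) to 1.0 (fully open); "finger_force": force on a finger pad.
Only numpy, scipy, OpenCV 4.12 (cv2) and the standard library are available. Lean on these libraries where they do the work, as an engineer would, in place of code of your own. Each camera call takes 0.05 s, during which the arm holds its last target. There are 200 camera calls.

## Task

Before handling the parts, discharge yourself at the bench earth tester: touch its round metal pad lightly with the fingertips so that it gives a little, keep touching for about a second without pushing it down to its stop, then withdraw. Do not press the square key or the bar-shaped key, do not shift, tip or lift the tester, and leave the parts lying around it where they are.

Things in the scene. Friction and masses are not known exactly. Their poses are not given: they have to be found in the camera images.
- tester: Loose 0.9 kg case, grey lid, black base, 84 (x) x 190 (y) x 40 (z) mm without keys, on the mat (its top is 1.2 mm above the work surface), at any yaw. Origin: centre of its underside, z up. In a row on the lid, along its y axis at x = 0, stand three steel controls: round pad (y = +58 mm), square key (y = 0), bar-shaped key (y = -58 mm), their tops 52 mm above the underside.
- touch_pad (a joint): The round pad: a slightly domed disc 32 mm across, steel, standing 12 mm proud of the lid, on its own spring: joint value 0 m = fully up, growing as it is pushed straight down, stop at 0.010 m; the spring resists with about 0.7 N at first, plus 0.9 N per mm. It counts as touched once it is down by 1 mm or more, and as pushed too far beyond 9 mm.
- touch_pad_top (a point): Centre of the top of the round pad (moves with it); z up. Note: the instrument shelf hangs over the far side of the worktop, front edge at world x = 0.68 m, underside 0.43 m above the work surface; the wrist can strike it when swinging across at full reach.
- square_key (a joint): The square key, 26 x 26 mm, in the middle of the row, steel, standing 12 mm proud of the lid, on its own spring: joint value 0 m = fully up, growing as it is pushed straight down, stop at 0.010 m; the spring resists with about 0.7 N at first, plus 0.9 N per mm. Not to be pressed.
- square_key_top (a point): Centre of the top of the square key.
- bar_key (a joint): The bar-shaped key, 44 (tester x) x 16 (tester y) mm, at the other end of the row, steel, standing 12 mm proud of the lid, on its own spring: joint value 0 m = fully up, growing as it is pushed straight down, stop at 0.010 m; the spring resists with about 0.7 N at first, plus 0.9 N per mm. Not to be pressed.
- bar_key_top (a point): Centre of the top of the bar-shaped key.
- heat_sink: Loose black finned heat sink, 34 x 30 x 22 mm, on the mat beside the tester; origin under its centre. Leave alone.
- relay: Loose orange block-shaped relay, 12 x 28 x 25 mm, beside the tester; origin under its centre. Leave alone.
- battery: Loose block battery lying flat, 26 x 52 x 18 mm, beside the tester; origin under its centre. Leave alone.
- tip_tin: Loose round open tin, 51 mm across and 38 mm high, beside the tester; origin under its centre. Leave alone.
Not all that is in view belongs to the job. Several things look just like the tester: the one meant starts nearest to the robot's base.

How it is judged:
By the outcome, as a careful person would: the job done as asked, in the order asked, and still so for the second after the job is handed in, with the robot touching nothing.
It also fails if it takes over 32 s, if anything falls off the work surface, if the arm or the gripper's body presses on something with over 40 N, if the wrist force passes 120 N, or if a joint passes its speed limit or range.

## Working session

There is one attempt and no reset: what is moved stays moved. The work goes in short steps, Python scripts to look and compute and a shell command to move; the robot and the scene stay as the last step left them, time stands still between calls to the robot, and variables do not carry over. Pictures are saved under pics/ and viewed, at most 10 in all, crops included, and the job is handed in when it is done.

```bash
mkdir -p pics
cat > h.py <<'E'
import numpy as np, cv2
from plant import ctrl
from scipy.spatial.transform import Rotation as R
def world(p,at,st=None,r=2):
    c,w=[int(round(v)) for v in at]
    d=p["depth"][max(0,w-r):w+r+1,max(0,c-r):c+r+1]; d=d[d>0]
    if len(d)==0: return None
    z=np.median(d); v=np.array([(at[0]-p["cx"])/p["fx"]*z,(at[1]-p["cy"])/p["fy"]*z,z])
    if "mount" in p:
        v=(np.array(p["mount"])@np.r_[v,1])[:3]
        return R.from_quat(st["tcp_rot"]).apply(v)+st["eef_pos"]
    return np.array(p["rotation"]).reshape(3,3)@v+p["xyz"]
def save(p,n): cv2.imwrite("pics/"+n,cv2.cvtColor(p["pixels"],cv2.COLOR_RGB2BGR))
E
python3 - <<'E'
from h import *
np.set_printoptions(precision=4,suppress=True)
s=ctrl.get_state(); print(s)
p=ctrl.read_camera("top"); save(p,"top.png")
for q in ["touch_pad_top","square_key_top","bar_key_top","tester"]:
    for d in ctrl.tip_of(q,p): print(q,round(d["score"],2),np.round(d["at"]),world(p,d["at"]))
E
```

```text
{'time': 0.0, 'qpos': array([ 1.023 ,  0.2872,  1.5782,  0.    ,  1.2786, -0.15  ]), 'dq': array([ 0.001 ,  0.0008, -0.0002,  0.0013,  0.0002, -0.0005]), 'joint_efforts': array([  0.0001, -40.5958, -29.2639,  -0.0001,   0.0056,  -0.    ]), 'eef_pos': array([0.2611, 0.6217, 0.2299]), 'tcp_rot': array([ 0.1976,  0.9803, -0.0011, -0.0004]), 'contact_force': array([0.0194, 0.5251, 0.0768]), 'wrist_torque': array([ 0.0025, -0.0188, -0.0142]), 'finger_force': 0.0, 'opening': 1.0033197198343815}Traceback (most recent call last):
  File "<stdin>", line 6, in <module>
  File "h.py", line 12, in world
    return np.array(p["rotation"]).reshape(3,3)@v+p["xyz"]
           ~~~~~~~~~~~~~~~~~~~~~~~~~~~~~~~^^^^^
ValueError: cannot reshape array of size 4 into shape (3,3)
```

```bash
sed -i 's/return np.array(p\["rotation"\]).reshape(3,3)@v+p/return R.from_quat(p["rotation"]).apply(v)+p/' h.py
python3 - <<'E'
from h import *
np.set_printoptions(precision=4,suppress=True)
p=ctrl.read_camera("top"); save(p,"top.png")
for q in ["touch_pad_top","square_key_top","bar_key_top","tester"]:
    for d in ctrl.tip_of(q,p): print(q,round(d["score"],2),np.round(d["at"]),world(p,d["at"]))
E
```

```text
touch_pad_top 0.71 [466. 193.] [ 0.5847 -0.568   0.0522]
square_key_top 0.61 [326. 218.] [ 0.5072 -0.2567  0.0523]
square_key_top 0.5 [450. 212.] [ 0.5368 -0.5304  0.0518]
bar_key_top 0.65 [313. 191.] [ 0.5665 -0.2256  0.0508]
bar_key_top 0.49 [426. 226.] [ 0.502  -0.4781  0.0521]
tester 0.62 [438. 220.] [ 0.5216 -0.5071  0.0404]
tester 0.56 [324. 222.] [ 0.4979 -0.2536  0.0502]
```

View pics/top.png

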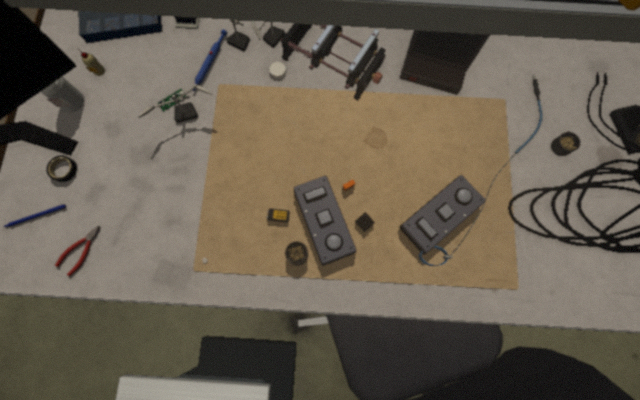

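The nearest tester is the left one: square key at (326,218), bar at (315,193), round pad at about (334,241). A second look-alike lies at (442,215). Next I measure the pad and check for tall obstacles.

Run:
```python
from h import *
np.set_printoptions(precision=4,suppress=True)
p=ctrl.read_camera("top"); g=cv2.cvtColor(p["pixels"],cv2.COLOR_RGB2GRAY)
for at in [(334,241),(326,217),(315,193)]: print(at,world(p,at))
im=cv2.resize(cv2.cvtColor(p["pixels"],cv2.COLOR_RGB2BGR)[160:290,250:380],None,fx=4,fy=4,interpolation=cv2.INTER_CUBIC); cv2.imwrite("pics/c.png",im)
# height map, tall things
pts=[(c,r,world(p,(c,r),r=0)) for c in range(0,640,8) for r in range(0,400,8)]
t=[np.r_[c,r,w] for c,r,w in pts if w is not None and w[2]>0.1 and .25<w[0]<.7]
for x in t: print(np.round(x,2))
s=ctrl.get_state(); d=np.array([.50,.25,.2])-s["eef_pos"]; Q=R.from_quat(s["tcp_rot"]).inv(); print(s["time"],Q.apply(d), Q.apply(world(p,(334,241))-s["eef_pos"]))
```

```text
(334, 241) [ 0.4572 -0.2782  0.0515]
(326, 217) [ 0.509  -0.2577  0.0522]
(315, 193) [ 0.5623 -0.2299  0.0519]
[ 0.   88.    0.7   0.41  0.19]
[ 0.   96.    0.69  0.41  0.18]
[  0.   104.     0.68   0.42   0.16]
[  0.   112.     0.67   0.43   0.15]
[8.   0.   0.68 0.17 0.46]
[ 8.   96.    0.7   0.41  0.17]
[  8.   104.     0.68   0.42   0.15]
[  8.   112.     0.67   0.43   0.14]
[16.    0.    0.68  0.16  0.46]
[ 16.   104.     0.69   0.41   0.14]
[24.    0.    0.68  0.15  0.46]
[32.    0.    0.68  0.14  0.46]
[40.    0.    0.68  0.13  0.46]
[40.    8.    0.68  0.14  0.45]
[48.    0.    0.68  0.12  0.46]
[48.    8.    0.69  0.13  0.45]
[56.    0.    0.68  0.11  0.46]
[56.    8.    0.68  0.12  0.45]
[64.    0.    0.68  0.1   0.46]
[64.    8.    0.68  0.11  0.45]
[72.    0.    0.68  0.09  0.47]
[72.    8.    0.68  0.1   0.45]
[80.    0.    0.68  0.07  0.47]
[80.    8.    0.69  0.09  0.45]
[88.    0.    0.68  0.06  0.47]
[88.    8.    0.68  0.07  0.45]
[96.    0.    0.68  0.05  0.47]
[96.    8.    0.68  0.06  0.45]
[104.     0.     0.68   0.04   0.47]
[104.     8.     0.68   0.05   0.46]
[... 8754 characters left out ...]
  -0.61   0.45]
[616.     8.     0.69  -0.58   0.5 ]
[616.    16.     0.68  -0.59   0.49]
[616.    24.     0.68  -0.59   0.48]
[616.    32.     0.68  -0.6    0.47]
[616.    40.     0.69  -0.62   0.45]
[624.     0.     0.7   -0.59   0.5 ]
[624.     8.     0.69  -0.59   0.5 ]
[624.    16.     0.68  -0.59   0.49]
[624.    24.     0.68  -0.6    0.48]
[624.    32.     0.68  -0.61   0.47]
[624.    40.     0.68  -0.63   0.45]
[632.     0.     0.69  -0.59   0.51]
[632.     8.     0.69  -0.6    0.5 ]
[632.    16.     0.68  -0.6    0.49]
[632.    24.     0.68  -0.61   0.48]
[632.    32.     0.68  -0.62   0.47]
[632.    40.     0.68  -0.64   0.45]
0.4 [-0.3642 -0.2507  0.0312] [-0.5293 -0.7542  0.1799]
```

View pics/c.png

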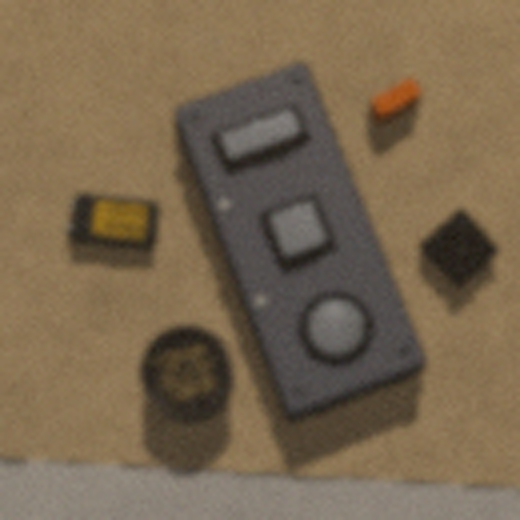

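The crop confirms the pad centre at full-image (334,241.5), world (0.457,-0.278), with tin, battery, heat sink and relay clear. I move round in an arc with the fingers shut.

```bash
python3 -m inch '[[1,-0.032,-0.023,0,0],[1,-0.064,-0.046,0,0],[1,-0.096,-0.069,0,0],[1,-0.128,-0.092,0,0],[1,-0.160,-0.115,0,0]]' 20
python3 -m inch '[[1,-0.03,-0.025,0,0],[1,-0.06,-0.05,0,0],[1,-0.09,-0.076,0,0],[1,-0.115,-0.108,0,0],[1,-0.13,-0.146,0,0]]'
python3 -m inch '[[1,-0.013,-0.038,0.005,0],[1,-0.026,-0.076,0.01,0],[1,-0.039,-0.114,0.015,0],[1,-0.052,-0.152,0.02,0],[1,-0.065,-0.19,0.025,0]]'
```

```text
time: 0.82
eef_pos: [0.3649, 0.4528, 0.2315]
tcp_rot: [0.197, 0.98, 0.0, 0.0]
contact_force: [0.2, -0.2, -0.1]
opening: 0.296
finger_force: 0.0
time: 1.23
eef_pos: [0.4294, 0.2675, 0.2318]
tcp_rot: [0.198, 0.98, 0.0, 0.001]
contact_force: [0.0, -0.7, 0.1]
opening: -0.0
finger_force: 0.0
time: 1.65
eef_pos: [0.4136, 0.0673, 0.2065]
tcp_rot: [0.197, 0.98, 0.0, 0.001]
contact_force: [0.3, -0.9, -0.6]
opening: 0.005
finger_force: 0.0
```

```bash
python3 -m inch '[[1,-0.022,-0.024,0.0,0],[1,-0.044,-0.05,0.0,0],[1,-0.062,-0.08,0,0],[1,-0.08,-0.11,0,0],[1,-0.098,-0.14,0,0]]'
python3 -m inch '[[1,-0.013,-0.034,0.01,0],[1,-0.026,-0.068,0.02,0],[1,-0.039,-0.102,0.03,0],[1,-0.052,-0.136,0.04,0],[1,-0.062,-0.16,0.05,0]]'
python3 -m inch '[[1,0,0,0,0],[1,0,0,0,0]]'
python3 - <<'E'
from h import *
np.set_printoptions(precision=4,suppress=True)
s=ctrl.get_state(); p=ctrl.read_camera("wrist"); save(p,"w1.png"); print(s["eef_pos"],s["tcp_rot"])
Q=R.from_quat(s["tcp_rot"]).inv()
for q in ["touch_pad_top","square_key_top","bar_key_top"]:
    for d in ctrl.tip_of(q,p): 
        w=world(p,d["at"],s); print(q,round(d["score"],2),np.round(d["at"]),w, w is not None and Q.apply(w-s["eef_pos"]))
E
```

```text
time: 2.07
eef_pos: [0.4502, -0.0999, 0.2067]
tcp_rot: [0.198, 0.98, -0.0, 0.001]
contact_force: [-0.4, 0.6, 0.3]
opening: -0.004
finger_force: 0.0
time: 2.48
eef_pos: [0.445, -0.2726, 0.1563]
tcp_rot: [0.198, 0.98, -0.001, 0.001]
contact_force: [1.1, 0.5, 1.3]
opening: 0.001
finger_force: 0.0
time: 2.65
eef_pos: [0.4447, -0.2704, 0.1557]
tcp_rot: [0.199, 0.98, 0.001, -0.001]
contact_force: [-1.1, 0.9, 0.8]
opening: 0.002
finger_force: 0.0
[ 0.4447 -0.2704  0.1557] [ 0.1989  0.98    0.0006 -0.0007]
touch_pad_top 0.64 [311. 208.] [ 0.4576 -0.2779  0.0539] [-0.0149 -0.002   0.1017]
square_key_top 0.55 [363. 253.] [ 0.5141 -0.2523  0.0545] [-0.057   0.0437  0.1011]
```

View pics/w1.png

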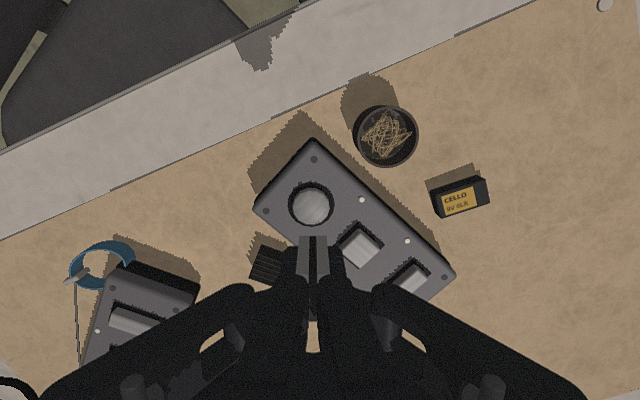

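The wrist picture shows the round pad at (311,206), fingertips just below it. It agrees with the top view: shift (-15,-2) mm, pad top 102 mm below the tip.

```bash
python3 -m inch '[[1,-0.008,-0.001,0.025,0],[1,-0.015,-0.002,0.05,0],[1,-0.015,-0.002,0.07,0],[1,-0.015,-0.002,0.085,0],[1,-0.015,-0.002,0.092,0]]'
python3 -m inch '[[1,0,0,0,0],[1,0,0,0,0],[1,0,0,0,0]]'
```

```text
time: 3.27
eef_pos: [0.4577, -0.2751, 0.0624]
tcp_rot: [0.197, 0.98, 0.001, -0.001]
contact_force: [0.3, 1.1, -0.9]
opening: 0.001
finger_force: 0.0
time: 3.52
eef_pos: [0.4593, -0.2776, 0.0659]
tcp_rot: [0.197, 0.98, -0.001, 0.001]
contact_force: [-0.3, -0.4, 0.2]
opening: 0.001
finger_force: 0.0
```

```bash
python3 -m inch '[[1,0.001,0,0.003,0],[1,0.001,0,0.006,0],[1,0.001,0,0.009,0],[1,0.001,0,0.01,0],[1,0.001,0,0.01,0]]'
python3 -m inch '[[1,0,0,0.001,0],[1,0,0,0.002,0],[1,0,0,0.003,0],[1,0,0,0.003,0],[1,0,0,0.003,0]]'
```

```text
time: 3.93
eef_pos: [0.4572, -0.2767, 0.0539]
tcp_rot: [0.198, 0.98, 0.0, -0.0]
contact_force: [-0.2, 0.4, 0.6]
opening: 0.001
finger_force: 0.0
time: 4.35
eef_pos: [0.4575, -0.277, 0.0516]
tcp_rot: [0.198, 0.98, -0.0, 0.0]
contact_force: [-1.2, 0.8, 2.7]
opening: -0.004
finger_force: 1.0
```

```bash
python3 -m inch '[[1,0,0,0.001,0],[1,0,0,0.002,0],[1,0,0,0.002,0],[1,0,0,0.002,0],[1,0,0,0.002,0]]'
python3 -m inch '[[1,0,0,0,0],[1,0,0,0,0],[1,0,0,0,0],[1,0,0,0,0],[1,0,0,0,0]]'
```

```text
time: 4.77
eef_pos: [0.4575, -0.277, 0.0496]
tcp_rot: [0.198, 0.98, -0.0, 0.0]
contact_force: [-0.9, 1.1, 4.3]
opening: 0.001
finger_force: 1.9
time: 5.18
eef_pos: [0.4575, -0.277, 0.0494]
tcp_rot: [0.198, 0.98, -0.0, 0.0]
contact_force: [-1.2, 0.2, 5.4]
opening: 0.0
finger_force: 1.9
```

```bash
python3 -m inch '[[1,0,0,0,0],[1,0,0,0,0],[1,0,0,-0.005,0],[1,0,0,-0.015,0],[1,0,0,-0.03,0]]'
python3 -m inch '[[1,0,0,-0.03,0],[1,0,0,-0.06,0],[1,0,0,-0.09,0],[1,0,0,-0.09,0],[1,0,0,-0.09,0]]'
python3 - <<'E'
from h import *
np.set_printoptions(precision=4,suppress=True)
s=ctrl.get_state(); p=ctrl.read_camera("wrist"); save(p,"w2.png"); print(s["eef_pos"],s["contact_force"])
for q in ["touch_pad_top","square_key_top"]:
    for d in ctrl.tip_of(q,p): print(q,round(d["score"],2),np.round(d["at"]),world(p,d["at"],s))
E
```

```text
time: 5.6
eef_pos: [0.4562, -0.2756, 0.0781]
tcp_rot: [0.198, 0.98, 0.001, -0.002]
contact_force: [-0.8, 0.3, 0.2]
opening: 0.001
finger_force: 0.0
time: 6.02
eef_pos: [0.4584, -0.2775, 0.172]
tcp_rot: [0.198, 0.98, -0.001, 0.002]
contact_force: [0.1, -0.0, -0.6]
opening: 0.004
finger_force: 0.0
[ 0.4584 -0.2775  0.172 ] [ 0.1465 -0.0216 -0.6302]
touch_pad_top 0.76 [313. 184.] [ 0.4579 -0.2778  0.0542]
square_key_top 0.78 [361. 226.] [ 0.5113 -0.2526  0.054 ]
square_key_top 0.65 [123. 342.] [ 0.5392 -0.524   0.0551]
```

View pics/w2.png

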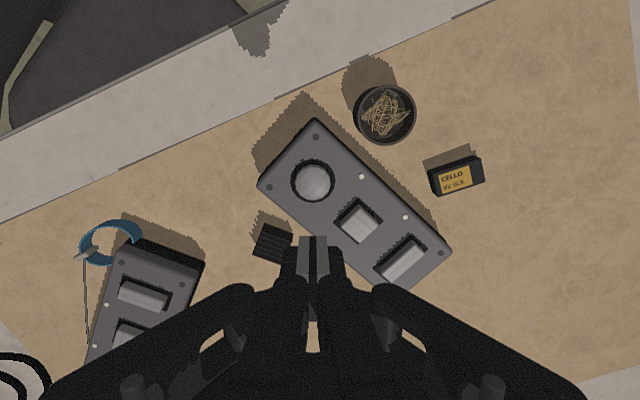

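The pad at (313,182) is back up and the tester is unmoved; the tin, battery and heat sink are where they were.

```bash
python3 -m inch '[[1,0,0,0,0],[1,0,0,0,0],[1,0,0,0,0]]' && python3 -c "from plant import ctrl; print(ctrl.sign_off())"
```

```text
time: 6.42
eef_pos: [0.457, -0.2764, 0.1681]
tcp_rot: [0.198, 0.98, 0.001, -0.001]
contact_force: [-0.1, -0.1, 0.1]
opening: 0.004
finger_force: 0.0
the job is handed in; nothing more can be done
None
```

The fingertips pressed the nearest tester's round pad about 4–5 mm (estimated from the force) for about a second, then withdrew; the last wrist picture showed the tester, tin, battery and heat sink unmoved (the relay was out of view), and the job was handed in at 6.4 s.

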